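# Start the buffing machine with the dust box ready

### The arm

A 7-joint arm with a two-finger parallel gripper is mounted at the origin on the work surface. World frame = base frame: x ahead of the robot, y to its left, z up, the work surface at z = 0. Lengths are in m, angles in rad, forces in N, time in s.
With the tool pointing down it reaches from about 0.425 to 0.8 m from the base axis. Payload 8.3 kg.
Tool frame: the origin (TCP) lies midway between the tips of the shut fingers; the grasp point (between the pads) lies 19 mm behind it; z points along the fingers, y is the line along which they close (so a half turn about z gives the same grasp; the last joint's range is limited). The gripper opens to 85 mm and grips with 20 to 120 N. Pads are 22 mm wide; open, the fingers measure 114 mm over their backs; the gripper's body (76 mm by 85 mm) begins 54 mm behind the grasp point. The pads swing forward as they close: fully open they stand 13 mm farther back than shut.
Start: joints at [-1.238, 0.383, 0.016, 1.37, -0.006, 1.388, -0.046], TCP at [0.241, 0.577, 0.231] pointing down, gripper open.
Joint ranges: [-2.95, 2.95], [-0.25, 2.06], [-1.52, 1.56], [0.18, 2.33], [-1.44, 4.58], [0.02, 2.06], [-3.01, 3.01]. Speed limits (rad/s): [2.39, 2.39, 3.01, 3.01, 3.14, 3.14, 3.14].

### API

Orientations are given as a unit quaternion [x, y, z, w].
In Python, from bench import manip, capture, job gives the robot as it stands. The module is installed in compiled form; this text tells all that it offers.
- The arm moves only by the shell command python3 -m pendant 'ROWS'. ROWS is JSON, one flat list of numbers, 7 for each row, row after row: the shift along the tool's x, y, z in m, then the turn, a rotation vector about the tool's x, y, z in degrees, then the closure, from -1 (fully open) to 1 (shut), so that 0 is half open. A call has 1 to 12 rows; each row is the pose to reach, as a shift and turn from the pose commanded when the call began, along the tool's axes at that moment; what a row does not reach only later rows make up. A row lasts 1/8 s, in which the tool goes at most 62.5 mm and 10.7 degrees, less where a joint would pass 70% of its speed; a pose out of reach is approached as far as the arm can. A call with a gripper value outside its range is refused whole. The fingers move at their own pace and stop on an object; the grip force is fixed at half the most. Time passes only in rows, so rows that repeat a pose let the fingers close. It gives the time, the measured TCP pose, the force, the opening and the grip force at its end, in the units of the state.
- manip.get_obs(): the state, without advancing time (a new reading comes with each control period).
- capture(name): name is "scene" or "top" or "wrist"; returns a dict with "pixels" (420x560x3 uint8, red, green, blue), "fx", "fy", "cx", "cy" (pixels), "dist" ([k1, k2, p1, p2, k3] as OpenCV has them; the pictures are not rectified), "extrinsics" (4x4, takes a point from world to camera coordinates). Camera axes: x right, y up, looking along -z (the intrinsics and any distortion apply to the point x, -y, -z); pixel columns grow to the right and rows downward; lengths in m; the calibration is good to about 2 mm. A picture is of the moment at which its call begins. There is no depth.
- job.hand_in(): hands the job in; it is judged then, once.
The state is a dict: "time_s": time; "joint_positions": joint angles; "joint_velocities": joint speeds; "joint_efforts": joint torques, N m; "tcp_pos": TCP position; "eef_rot": TCP orientation; "ft_force": force on the tool from outside, world axes, zero at the start; "wrist_torque": the same for the moment, N m; "gripper_width": opening from 0.0 (shut) to 1.0 (fully open); "grasp_force": force on a finger pad.
Only numpy, scipy, OpenCV 4.12 (cv2) and the standard library are available. Lean on these libraries where they do the work, as an engineer would, in place of code of your own. Each camera call takes 0.05 s, during which the arm holds its last target. There are 200 camera calls.

### The job

Get the buffing machine going, in this order: push the dust box's chip drawer fully home, then press the raised half of the blue rocker (the half with the white bar) fully down until it lies flat, then press the green start button on the buffing machine fully in and let it spring back. Use the fingertips only to push and press; do not press the red button, and leave the spoon, mug, tools and everything else where they are.

Things in the scene. Friction and masses are not known exactly. Their poses are not given: they have to be found in the camera images.
- dustbox: grey downdraft dust box, fixed to the bench, 260 (x) x 240 (y) x 100 mm high, black slots in its top. Origin under its centre on the bench; its own -x is the drawer side, which faces roughly to the robot, z up. It stands left or right of the middle, turned by up to 0.25 rad
- drawer_front (a point): centre of the outer face of the plywood chip drawer's flat front (220 wide x 80 mm high x 12 mm thick, from 14 to 94 mm above the bench), 59 mm above the bench; moves with the drawer. Push it along the dust box's own +x; the space before its middle is clear
- drawer (a joint): how far the chip drawer stands out, m: 0 fully home against its stop, 0.03 to 0.05 at the start. Slides with about 2 N of friction and stays where it is left
- rocker_press (a point): where to press the blue rocker straight down: on its half with the white bar, 24 mm from the pivot; moves with the rocker. Off: that half slopes up from the pivot, this point 130 mm above the bench; on: it lies flat, this point 122 mm high. The pivot is 122 mm above the bench, at the dust box's own x -0.06, y 0; the barred half is on own +y
- rocker (a joint): angle of the rocker, a shallow V 36 mm wide, its two halves each 36 mm long, side by side along the dust box's own y. rad: 0 off, 0.32 fully on. Stiff in its pivot: it stays where it is left; takes about 1.5 to 3 N, then rests on a hard stop
- buffer: green bench buffing machine, fixed to the bench: base 280 (x) x 250 (y) x 60 mm high, motor and two 160 mm buffing wheels on the rear of it (up to 230 mm high, own x from -0.02 to 0.14). Origin under the base's centre; its own -x, with the two buttons, faces roughly to the robot. It stands beside the dust box, turned by up to 0.25 rad
- start_top (a point): centre of the top of the green start button (32 mm across, black collar 48 mm across), on the base's front strip at own x -0.10, y +0.045, 83 mm above the bench when out; moves with the button. Press straight down
- start (a joint): how far the green button is pressed, m: 0 out, 0.007 fully in; it springs back. About 1.5 N to begin, 5 N fully in, then a hard stop
- stop_top (a point): centre of the top of the red stop button, same size as the green one, at own x -0.10, y -0.045; not to be pressed
- stop (a joint): how far the red button is pressed, m: 0 out, 0.007 fully in
- spoon: wooden spoon 190 mm long, lying on the slotted top of the dust box; bystander
- polish: round polish tin, 60 mm across, 45 mm high; origin under its centre; bystander
- mug: black mug, 80 mm across, 95 mm high, with a side handle; origin under its centre; bystander
- gouge: hand gouge with dark wooden handle, 220 mm long, lying on the bench; bystander
- blank: pale wood block 140 x 55 x 45 mm; origin under its centre; bystander
- mallet: turned wooden carver's mallet standing on its head, 84 mm across, 260 mm high; origin under its centre; bystander
- tape: red tape measure 70 x 35 x 60 mm; origin under its centre; bystander

How it is judged:
By the outcome, as a careful person would: the job done as asked, in the order asked, and still so for the second after the job is handed in, with the robot touching nothing.
It also fails if it takes over 54 s, if anything falls off the work surface, if the arm or the gripper's body presses on something with over 40 N, if the wrist force passes 120 N, or if a joint passes its speed limit or range.

## Working session

There is one attempt and no reset: what is moved stays moved. The work goes in short steps, Python scripts to look and compute and a shell command to move; the robot and the scene stay as the last step left them, time stands still between calls to the robot, and variables do not carry over. Pictures are saved under pics/ and viewed, at most 10 in all, crops included, and the job is handed in when it is done.

```bash
mkdir -p pics
python3 - <<'E'
from bench import manip, capture
import cv2
for n in("scene","top"):
    c=capture(n); cv2.imwrite(f"pics/{n}0.png",cv2.resize(c["pixels"][:,:,::-1],(800,600),interpolation=cv2.INTER_CUBIC))
    print(n,c["fx"],c["fy"],c["cx"],c["cy"],c["dist"],c["extrinsics"])
o=manip.get_obs();print(o["time_s"],o["tcp_pos"],o["eef_rot"],o["ft_force"])
E
```

```text
scene 505.92985748545 505.92985748545 272.73701739205893 208.82694954986871 [0.00711048 0.         0.         0.         0.        ] [[ 0.1615561   0.98684398 -0.00621255 -0.08418381]
 [-0.55076715  0.09538608  0.82919059  0.21345741]
 [ 0.81887433 -0.13053912  0.55893145 -1.99454187]
 [ 0.          0.          0.          1.        ]]
top 433.3033980663187 433.3033980663187 278.1854744909206 210.4251490211042 [-0.1185475  0.         0.         0.         0.       ] [[-0.024414   -0.99959631 -0.01453203  0.00933423]
 [ 0.99655152 -0.02548762  0.07896483 -0.57542435]
 [-0.07930334 -0.01255407  0.99677148 -1.59613778]
 [ 0.          0.          0.          1.        ]]
0.1 [0.2407465  0.57626893 0.23035822] [ 1.96554802e-01  9.80492416e-01 -8.98190329e-04 -1.58559629e-04] [ 0.66124518 -0.11663151  0.31415977]
```

View pics/top0.png

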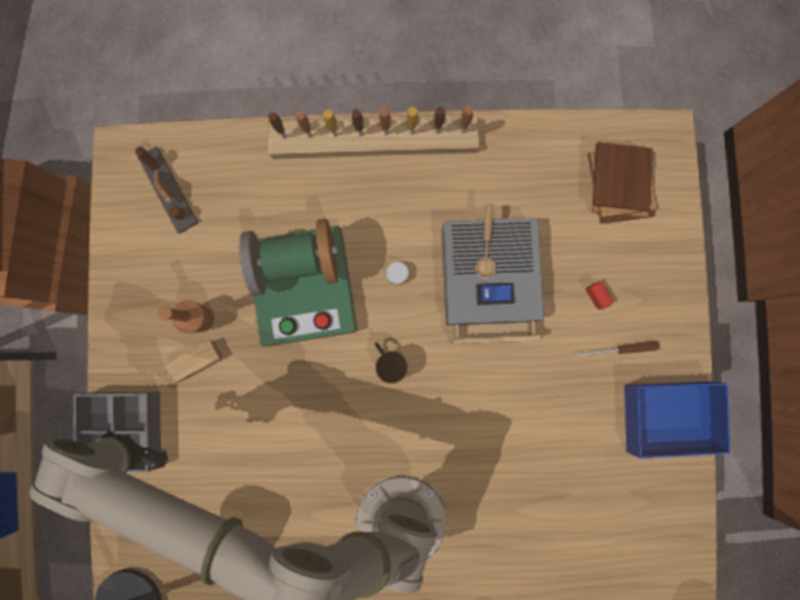

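View pics/scene0.png

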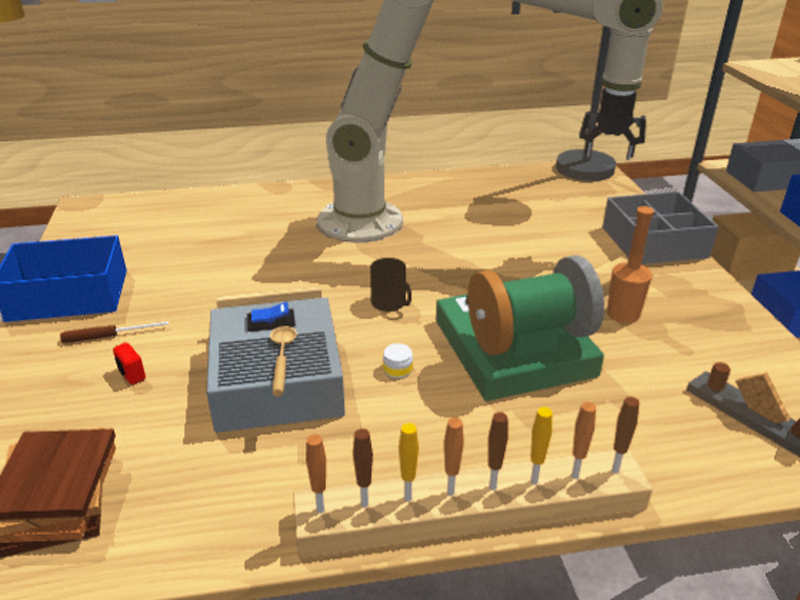

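The top view (800x600) shows the dust box at about (445–543, 220–325) with the rocker at (495,294) and the drawer front at y≈338. The green button is at (288,326) and the red at (322,321). I'll take an enlarged crop to measure from.

```bash
cat > h.py <<'E'
import numpy as np, cv2
from bench import manip, capture
from scipy.spatial.transform import Rotation as R
def ray(c,uv,z):
    K=np.array([[c["fx"],0,c["cx"]],[0,c["fy"],c["cy"]],[0,0,1]])
    p=cv2.undistortPoints(np.array([[uv]],float),K,np.array(c["dist"],float))[0,0]
    E=np.array(c["extrinsics"]); d=E[:3,:3].T@np.array([p[0],-p[1],-1]); o=-E[:3,:3].T@E[:3,3]
    return o+d*(z-o[2])/d[2]
def proj(c,P):
    K=np.array([[c["fx"],0,c["cx"]],[0,c["fy"],c["cy"]],[0,0,1]]);E=np.array(c["extrinsics"])
    q=E[:3,:3]@np.array(P)+E[:3,3]; q=q*[1,-1,-1]
    return cv2.projectPoints(q[None],np.zeros(3),np.zeros(3),K,np.array(c["dist"],float))[0][0,0]
def tool(P,o=None):
    "shift from measured TCP to world point P in tool axes"
    o=o or manip.get_obs(); return R.from_quat(o["eef_rot"]).inv().apply(np.array(P)-o["tcp_pos"])
E
python3 - <<'E'
from h import *
c=capture("top");p=c["pixels"][145:245,165:390,::-1]
cv2.imwrite("pics/crop.png",cv2.resize(p,None,fx=3.5,fy=3.5,interpolation=cv2.INTER_CUBIC))
E
```

```text
(no output)
```

View pics/crop.png

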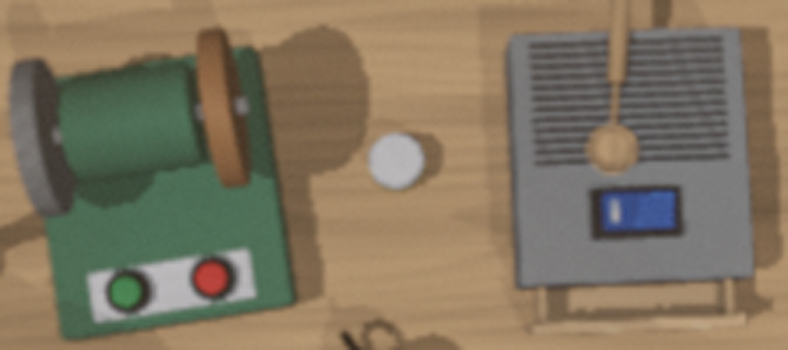

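In the crop, the box-top corners are (510,36), (740,29), (752,276) and (519,287). The rocker centre is (636,212), with the white bar to the left at (614,211). The drawer front edge runs (535,331)–(745,322); green is at (127,291) and red at (212,278).

Run:
```python
from h import *
c=capture("top")
g=lambda x,y,z: ray(c,(165+(x+.5)/3.5-.5,145+(y+.5)/3.5-.5),z)
C=[g(510,36,.1),g(740,29,.1),g(752,276,.1),g(519,287,.1)]
ctr=np.mean(C,0)
A=C[0]+C[1]-C[2]-C[3]; B=C[0]+C[3]-C[1]-C[2]
ya=np.arctan2(A[1],A[0]); yb=np.arctan2(-B[0],B[1]); yaw=(ya+yb)/2
print("ctr",ctr,"yaw",ya,yb,"size",np.linalg.norm(A)/2,np.linalg.norm(B)/2)
ex=np.array([np.cos(yaw),np.sin(yaw),0]);ey=np.array([-ex[1],ex[0],0])
pv=g(636,212,.116);print("pivot seen",pv,"pred",ctr-.06*ex)
print("drawer",g(535,331,.094),g(745,322,.094), "rocker press",ctr-.06*ex+.024*ey)
G=g(127,291,.083);Rd=g(212,278,.083);d=G-Rd;print("green",G,"red",Rd,np.linalg.norm(d),"yaw",np.arctan2(-d[0],d[1]))
```

```text
ctr [ 0.6393252  -0.24620065  0.1       ] yaw 0.003704324100698787 0.01440272030168257 size 0.25671555103961147 0.23793630727781065
pivot seen [ 0.58034513 -0.24701563  0.116     ] pred [ 0.57932766 -0.24674386  0.1       ]
drawer [ 0.46365173 -0.143112    0.094     ] [ 0.46698477 -0.35779209  0.094     ] rocker press [ 0.57911038 -0.22274484  0.1       ]
green [0.51498289 0.27451142 0.083     ] red [0.52628506 0.18611745 0.083     ] 0.0891135917837715 yaw 0.12717130340030014
```

```bash
python3 -m pendant '[-0.184,-0.158,-0.07,0,0,30,1, -0.184,-0.158,-0.07,0,0,30,1, -0.184,-0.158,-0.07,0,0,30,1, -0.184,-0.158,-0.07,0,0,40,1, -0.395,-0.352,-0.05,0,0,67,1, -0.395,-0.352,-0.05,0,0,67,1, -0.395,-0.352,-0.05,0,0,67,1, -0.395,-0.352,-0.05,0,0,67,1, -0.395,-0.352,-0.05,0,0,67,1, -0.395,-0.352,-0.05,0,0,67,1]'; python3 -c "
from h import *
print(R.from_quat(manip.get_obs()['eef_rot']).as_matrix())"
```

```text
time_s: 1.45
tcp_pos: [0.4705, 0.0958, 0.2812]
eef_rot: [0.708, 0.707, -0.0, 0.0]
ft_force: [-0.8, 0.5, 0.2]
gripper_width: 0.001
grasp_force: 0.0
[[ 1.19994795e-03  9.99999270e-01  1.42610093e-04]
 [ 9.99999059e-01 -1.19985291e-03 -6.64670810e-04]
 [-6.64499213e-04  1.43407529e-04 -9.99999769e-01]]
```

```bash
python3 -m pendant '[-0.196,-0.005,0,0,0,0,1, -0.196,-0.005,0,0,0,0,1, -0.196,-0.005,0,0,0,0,1, -0.346,-0.055,0.05,0,0,0,1, -0.346,-0.055,0.05,0,0,0,1, -0.346,-0.055,0.05,0,0,0,1, -0.346,-0.055,0.05,0,0,0,1, -0.346,-0.055,0.225,0,0,0,1, -0.346,-0.055,0.225,0,0,0,1, -0.346,-0.055,0.225,0,0,0,1, -0.346,-0.055,0.225,0,0,0,1]'
python3 - <<'E'
from h import *
c=capture("scene")
c2=capture("top")
a=cv2.resize(c["pixels"][150:350,120:320,::-1],(400,400),interpolation=cv2.INTER_CUBIC)
b=cv2.resize(c2["pixels"][120:270,275:425,::-1],(400,400),interpolation=cv2.INTER_CUBIC)
cv2.imwrite("pics/pre.png",np.hstack([a,b]))
E
```

```text
time_s: 2.82
tcp_pos: [0.4148, -0.2439, 0.0534]
eef_rot: [0.704, 0.71, -0.002, -0.003]
ft_force: [0.3, -0.2, 1.2]
gripper_width: -0.0
grasp_force: 0.0
```

View pics/pre.png

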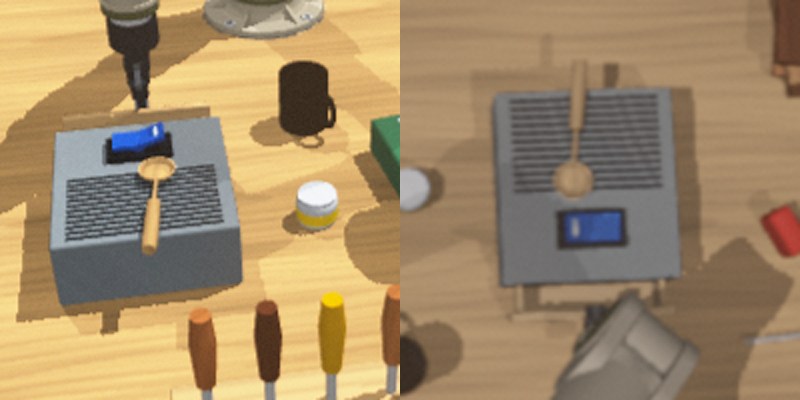

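The shut fingertips are in front of the drawer's middle, clear of the gouge and mug. Next I'll push along +x.

```bash
python3 -m pendant '[0,0.025,0,0,0,0,1, 0,0.033,0,0,0,0,1, 0,0.041,0,0,0,0,1, 0,0.048,0,0,0,0,1, 0,0.054,0,0,0,0,1, 0,0.058,0,0,0,0,1, 0,0.061,0,0,0,0,1, 0,0.061,0,0,0,0,1]'
```

```text
time_s: 3.92
tcp_pos: [0.4782, -0.2465, 0.0564]
eef_rot: [0.705, 0.709, 0.0, 0.0]
ft_force: [0.7, 0.6, 2.5]
gripper_width: -0.002
grasp_force: 0.7
```

```bash
python3 -m pendant '[0,0.003,0,0,0,0,1, 0,0.005,0,0,0,0,1, 0,0.007,0,0,0,0,1, 0,0.007,0,0,0,0,1]';python3 -m pendant '[0,0.002,0,0,0,0,1, 0,0.004,0,0,0,0,1, 0,0.004,0,0,0,0,1]'
```

```text
time_s: 4.42
tcp_pos: [0.4849, -0.2463, 0.0563]
eef_rot: [0.705, 0.709, 0.0, 0.0]
ft_force: [-0.4, 0.4, 3.0]
gripper_width: -0.001
grasp_force: 1.3
time_s: 4.8
tcp_pos: [0.4852, -0.2463, 0.0561]
eef_rot: [0.706, 0.708, -0.001, -0.003]
ft_force: [-17.0, 4.8, 18.2]
gripper_width: -0.003
grasp_force: 11.7
```

```bash
python3 -m pendant '[0,-0.03,0,0,0,0,1, 0,-0.03,0,0,0,0,1, 0,-0.03,-0.13,0,0,0,1, 0,-0.03,-0.13,0,0,0,1, 0,-0.03,-0.13,0,0,0,1, 0.023,0.09,-0.13,0,0,0,1, 0.023,0.09,-0.13,0,0,0,1, 0.023,0.09,-0.13,0,0,0,1, 0.023,0.09,-0.11,0,0,0,1, 0.023,0.09,-0.11,0,0,0,1]'
python3 - <<'E'
from h import *
o=manip.get_obs();print(tool([.579,-.223,.13],o),o["tcp_pos"],o["ft_force"])
c=capture("scene")
c2=capture("wrist")
a=cv2.resize(c["pixels"][180:270,130:250,::-1],(400,300),interpolation=cv2.INTER_CUBIC)
b=cv2.resize(c2["pixels"][:,:,::-1],(400,300))
cv2.imwrite("pics/rock.png",np.hstack([a,b]))
E
```

```text
time_s: 6.05
tcp_pos: [0.5774, -0.2222, 0.1641]
eef_rot: [0.705, 0.709, -0.001, -0.002]
ft_force: [-0.2, -0.3, 0.5]
gripper_width: -0.001
grasp_force: 0.0
[-0.0008829   0.00169891  0.0341063 ] [ 0.57742497 -0.22216227  0.16411339] [-0.15013878 -0.27044939  0.47622102]
```

View pics/rock.png

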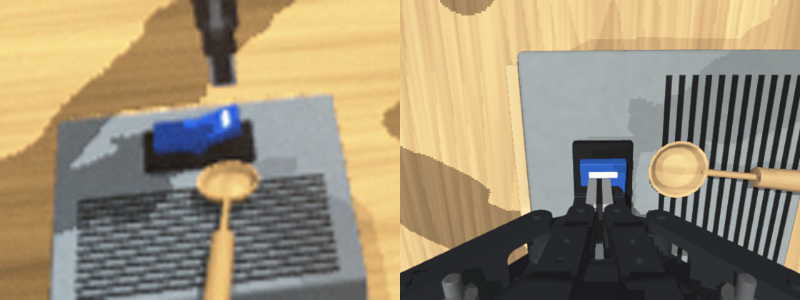

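The drawer front now sits flat against the box (wrist view, x≈515). The fingers are above the barred half and the spoon is clear, so I'll press down.

```bash
python3 -m pendant '[0,0.001,0.02,0,0,0,1, 0,0.001,0.03,0,0,0,1, 0,0.001,0.034,0,0,0,1, 0,0.001,0.038,0,0,0,1, 0,0.001,0.041,0,0,0,1, 0,0.001,0.041,0,0,0,1]';python3 -m pendant '[0,0,0.002,0,0,0,1, 0,0,0.002,0,0,0,1]'
```

```text
time_s: 6.9
tcp_pos: [0.5796, -0.2228, 0.1252]
eef_rot: [0.705, 0.709, -0.0, 0.0]
ft_force: [-0.5, -0.1, -0.3]
gripper_width: -0.0
grasp_force: 0.0
time_s: 7.15
tcp_pos: [0.5795, -0.2228, 0.1232]
eef_rot: [0.705, 0.709, -0.0, 0.0]
ft_force: [1.1, 0.6, -0.1]
gripper_width: -0.001
grasp_force: 0.0
```

```bash
python3 -m pendant '[0,0,0.002,0,0,0,1, 0,0,0.002,0,0,0,1]';python3 -m pendant '[0,0,0.002,0,0,0,1, 0,0,0.002,0,0,0,1]'
```

```text
time_s: 7.4
tcp_pos: [0.5796, -0.2229, 0.1221]
eef_rot: [0.705, 0.709, 0.0, 0.0]
ft_force: [-2.9, 2.3, 7.8]
gripper_width: 0.004
grasp_force: 4.0
time_s: 7.65
tcp_pos: [0.5798, -0.2229, 0.122]
eef_rot: [0.705, 0.709, 0.001, 0.0]
ft_force: [-8.4, 5.9, 21.9]
gripper_width: -0.001
grasp_force: 11.0
```

The rocker reached its hard stop at TCP height 0.122, which matches flat. I'll lift off, turn the tool so the linkage stays clear of the wheels, and go above the green button.

```bash
python3 -m pendant '[0,0,-0.05,0,0,0,1, 0,0,-0.15,0,0,0,1, 0,0,-0.15,0,0,0,1, 0.15,-0.07,-0.15,0,0,40,1, 0.15,-0.07,-0.15,0,0,40,1, 0.15,-0.07,-0.15,0,0,40,1, 0.497,-0.065,-0.15,0,0,83,1, 0.497,-0.065,-0.15,0,0,83,1, 0.497,-0.065,-0.15,0,0,83,1, 0.497,-0.065,-0.15,0,0,83,1, 0.497,-0.065,-0.15,0,0,83,1, 0.497,-0.065,-0.15,0,0,83,1]'
python3 - <<'E'
from h import *
o=manip.get_obs();print(o["joint_positions"],tool([.515,.2745,.083],o),R.from_quat(o["eef_rot"]).as_matrix())
c=capture("top")
c2=capture("wrist")
for n,P in (("g",[.515,.2745,.083]),("r",[.5263,.186,.083])): print(n,proj(c2,P))
a=cv2.resize(c["pixels"][130:280,300:400,::-1],(300,450),interpolation=cv2.INTER_CUBIC)
b=cv2.resize(c2["pixels"][:,:,::-1],(500,375))
cv2.imwrite("pics/green.png",np.hstack([a,cv2.copyMakeBorder(b,0,75,0,0,0)]))
E
```

```text
time_s: 9.15
tcp_pos: [0.5114, 0.2759, 0.2694]
eef_rot: [0.998, 0.062, 0.0, -0.0]
ft_force: [1.2, 0.1, 0.9]
gripper_width: -0.002
grasp_force: 0.0
[-1.22338479  0.36008263  0.90409804  1.46239459 -0.28286375  1.45479605
 -1.76523043] [0.00331639 0.00186268 0.18636557] [[ 9.92349191e-01  1.23462630e-01  2.50207028e-04]
 [ 1.23462508e-01 -9.92349132e-01  4.56899403e-04]
 [ 3.04702729e-04 -4.22512566e-04 -9.99999864e-01]]
g [292.82846708 184.96952643]
r [383.54364094 185.72704307]
```

View pics/green.png

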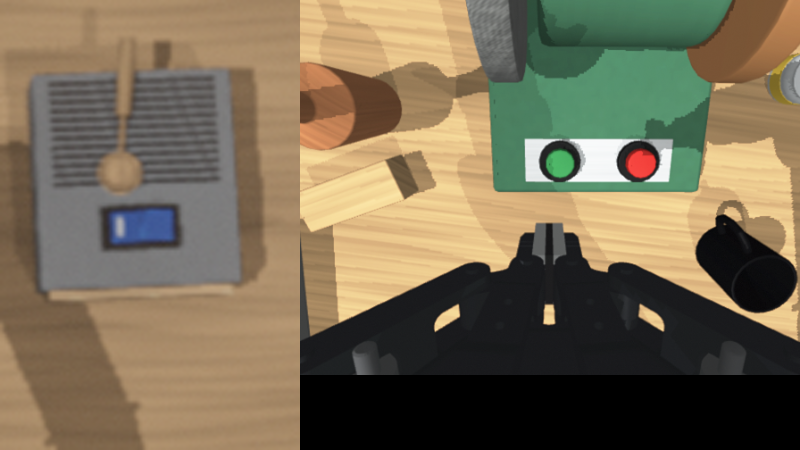

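The drawer is home in the top view. The wrist view shows green at (560,162), about 4 px ahead of the prediction, so I'll correct +3 mm in x and descend.

```bash
python3 -m pendant '[0.006,0.001,0.06,0,0,0,1, 0.006,0.001,0.12,0,0,0,1, 0.006,0.001,0.155,0,0,0,1, 0.006,0.001,0.17,0,0,0,1, 0.006,0.001,0.18,0,0,0,1, 0.006,0.001,0.18,0,0,0,1]'
python3 - <<'E'
from h import *
c2=capture("wrist"); cv2.imwrite("pics/g2.png",c2["pixels"][:,:,::-1])
print(tool([.518,.2745,.076]))
E
```

```text
time_s: 10.0
tcp_pos: [0.5182, 0.2737, 0.0899]
eef_rot: [0.998, 0.064, 0.0, -0.0]
ft_force: [-0.8, 0.8, 0.0]
gripper_width: 0.004
grasp_force: 0.0
[-0.00041666 -0.00072196  0.01435941]
```

View pics/g2.png

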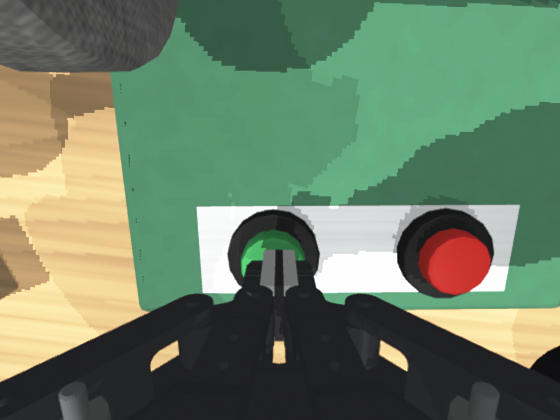

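The fingertips at (280,252) are over the green button, and red is well to the right at (452,262). Pressing now.

```bash
python3 -m pendant '[0,-0.001,0.005,0,0,0,1, 0,-0.001,0.009,0,0,0,1, 0,-0.001,0.012,0,0,0,1, 0,-0.001,0.014,0,0,0,1, 0,-0.001,0.014,0,0,0,1]'; python3 -m pendant '[0,0,0.002,0,0,0,1, 0,0,0.002,0,0,0,1]'
```

```text
time_s: 10.68
tcp_pos: [0.5182, 0.2752, 0.0761]
eef_rot: [0.998, 0.064, 0.001, -0.001]
ft_force: [-0.6, 1.5, 7.0]
gripper_width: 0.0
grasp_force: 4.0
time_s: 10.92
tcp_pos: [0.5183, 0.2752, 0.0758]
eef_rot: [0.998, 0.064, 0.001, -0.001]
ft_force: [-7.9, -1.7, 24.3]
gripper_width: -0.002
grasp_force: 12.2
```

Hard stop reached at 24 N. I'll release, rise, and check.

```bash
python3 -m pendant '[0,0,-0.02,0,0,0,1, 0,0,-0.06,0,0,0,1, 0,0,-0.12,0,0,0,1, 0,0,-0.18,0,0,0,1, 0,0,-0.18,0,0,0,1, 0,0,-0.18,0,0,0,1]'
python3 - <<'E'
from h import *
c=capture("scene");c2=capture("wrist");c3=capture("top")
f=lambda i:cv2.resize(i[:,:,::-1],(400,300),interpolation=cv2.INTER_CUBIC)
z=np.vstack([np.hstack([f(c["pixels"][180:270,130:250]),f(c2["pixels"])]),np.hstack([f(c["pixels"]),f(c3["pixels"][100:280,200:440])])])
cv2.imwrite("pics/end.png",z)
E
```

```text
time_s: 11.68
tcp_pos: [0.5173, 0.2744, 0.2528]
eef_rot: [0.998, 0.064, -0.0, 0.0]
ft_force: [-0.2, -0.5, -0.2]
gripper_width: 0.002
grasp_force: 0.0
```

View pics/end.png

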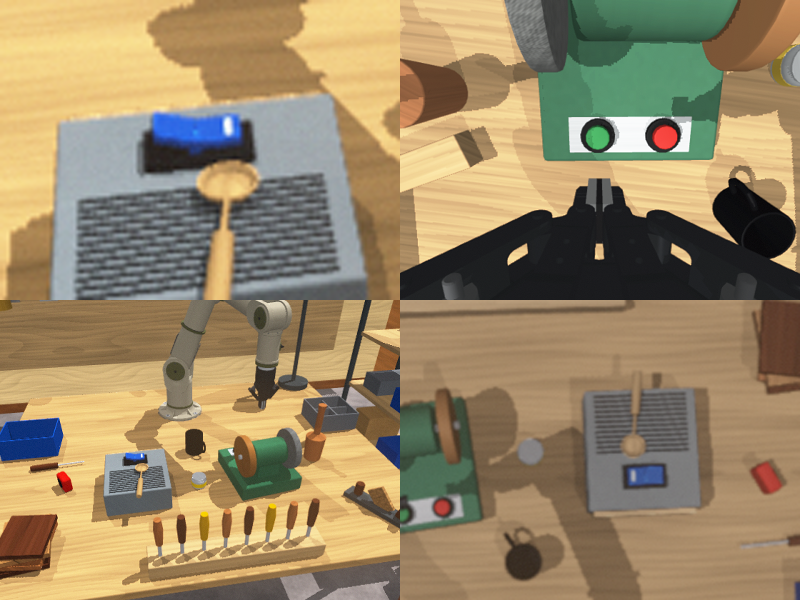

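The barred half of the rocker lies flat, the drawer is home with only its 12 mm front showing, the green button has sprung back, and nothing else has moved.

```bash
python3 -c "
from bench import job
print(job.hand_in())"
```

```text
the job is handed in; nothing more can be done
None
```

I pushed the drawer home, pressed the rocker flat, and pressed and released the green button, in that order with the red button untouched; the job was handed in at about 12 s.

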